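Slide the second slotted check weight onto the bench-scale holder

TASK

Put the large loose slotted weight onto the holder on the bench scale, on top of the weight already there: slide it in sideways under the spring collar, with its slot facing the opposite way from the slot of the weight below, until the end of its slot meets the stem and the collar drops into its recess. Let it lie flat on the lower weight and let go. Go gently, by feel: do not push hard on the stem, shift the lower weight or shove the holder, and leave the small weight, the tape roll and the carton alone.

Things in the scene. Friction and masses are not known exactly. Their poses are not given: they have to be found in the camera images.
- spare: large loose slotted weight lying flat on the bench: plain steel disc, 66 mm diameter, 14 mm thick, 0.28 to 0.4 kg. Origin: centre of its underside, +z up. An open slot 11 mm wide runs from the centre to the rim along the disc's own +x, half-round (radius 5.5 mm) at the centre. The top face has a round recess about the centre, 24 mm diameter, 4 mm deep. Grip it by the rim across the slot (along its y).
- spare_mouth (a point): mouth of the loose weight's slot: 33 mm from its centre along its +x, at half thickness (7 mm up). Over the last 7 mm the slot flares from 11 to 19 mm wide, as a lead-in for the stem.
- lower: slotted steel weight already on the holder, lying loose and flat on its foot, underside 75 mm above the bench; 66 mm diameter, 14 mm thick, origin centre of its underside. Its slot, 11 mm wide, opens along its +x and runs on 20 mm past the centre, with a square end; the stem stands anywhere in it: 13 mm before to 13 mm beyond the origin along x, up to 1 mm to the sides. It must not be shifted.
- lower_mouth (a point): mouth of the lower weight's slot: 33 mm from its centre along its +x, at half thickness; it faces roughly towards the robot
- holder: weight holder: loose round steel foot, 120 mm diameter, 35 mm high, 3 kg; origin centre of its underside. A 9 mm steel stem stands on it, clamped 11 mm at most from the middle along a track on the foot's x axis (about the lower slot's direction): where exactly must be felt or seen. The stem's 20 mm head ends 55 mm above the foot's top. The stem and collar bear up to 12 N from the weight.
- scale: bench scale, fixed, carrying the holder near its middle: square platter 200 mm wide, top 40 mm above the bench; origin centre of its underside
- collar (a joint): lift (m) of the spring collar on the stem, 0 to 0.012. At 0 its nose (14 mm diameter) is 9.5 mm above the lower weight; a cone widens up from it to 34 mm in 6.5 mm, so a weight slid in just above the lower one wedges it up. Presses down 2 N plus 0.15 N/mm. About 0.0045 with the nose on the weight's top, about 0.001 with the nose at the bottom of its recess (weight home). Sliding in takes 3 to 8 N; the slot end stops 1 mm past centre.
- small: bystander: small slotted steel weight, 44 mm diameter, 10 mm thick, flat on the bench; origin centre of its underside
- tape_roll: bystander: brown roll lying flat, 90 mm diameter, 48 mm high; origin centre of its underside
- carton: bystander: closed cardboard carton 100 x 80 x 60 mm; origin centre of its underside
Things that resemble listed ones, but are neither listed nor needed, are in the scene too. What is shaped like the spare but blue is not meant. Of the things that look like the holder, the larger one is meant.

How it is judged:
On the way:
1. the loose weight has wedged the collar up and carries it on its top face (value of joint collar above 0.0035 m and horizontal distance between spare and lower below 0.055 m), for 0.05 s.
At the end, for the whole second after the job is handed in: the collar is below 1.5 mm (sunk in the recess of the upper weight); the loose weight lies flat (0.05 rad) on the lower one, underside 12 to 16 mm above its underside, centres within 18 mm, slots opposite within 0.6 rad; at rest and let go; the lower weight still on the foot (value of joint collar below 0.0015 m and horizontal distance between spare and lower below 0.018 m and z of spare in the frame of lower between 0.012 and 0.016 m and angle between spare's own z axis and vertical below 0.05 rad and angle between the x axis of spare and the x axis of lower, either way round below 0.6 rad and x of spare_mouth in the frame of lower below -0.005 m and linear speed of spare below 0.01 m/s and height (world z) of lower above 0.073 m); the robot touches nothing.
It fails at once if the lower weight (or the holder under it) is shifted by more than 3 mm (distance of lower from where it was at the start of the episode above 0.003 m).
It fails at once if the loose weight is pushed against the holder, its stem or its collar with more than 12 N (contact force between spare and holder above 12 N).
It fails at once if the loose weight is pressed on the lower one with more than 25 N (contact force between spare and lower above 25 N).
It fails at once if a bystander is moved by more than 15 mm (distance of any of small, tape_roll, carton from where it was at the start of the episode above 0.015 m).
It also fails if it takes over 64 s, if anything falls off the work surface, if the arm or the gripper's body presses on something with over 40 N, if the wrist force passes 120 N, or if a joint passes its speed limit or range.

ROBOT

A 6-joint arm with a two-finger parallel gripper is mounted at the origin on the work surface. World frame = base frame: x ahead of the robot, y to its left, z up, the work surface at z = 0. Lengths are in m, angles in rad, forces in N, time in s.
With the tool pointing down it reaches from about 0.35 to 0.875 m from the base axis. Payload 4.2 kg.
Tool frame: the origin (TCP) lies between the finger pads; the fingertips stand 14 mm ahead of it and the grasp point (between the pads) lies 5 mm behind it; z points along the fingers, y is the line along which they close (so a half turn about z gives the same grasp; the last joint's range is limited). The gripper opens to 85 mm and grips with 20 to 120 N. Pads are 22 mm wide; open, the fingers measure 114 mm over their backs; the gripper's body (76 mm by 85 mm) begins 54 mm behind the grasp point. The pads swing forward as they close: fully open they stand 13 mm farther back than shut.
Start: joints at [-1.009, 0.385, 0.008, 0, -1.194, -0.259], TCP at [0.186, -0.597, 0.245] pointing down, gripper open.
Joint ranges: [-3.14, 3.14], [-1.21, 2.06], [-1.07, 1.41], [-3.16, 2.05], [-2.99, -0.16], [-3.1, 3.1]. Speed limits (rad/s): [2.79, 2.79, 3.14, 3.14, 3.14, 3.14].

INTERFACE

Orientations are given as [roll, pitch, yaw] about the fixed x, y, z axes, in that order (R = Rz(yaw) Ry(pitch) Rx(roll)).
In Python, from cell import bot gives the robot as it stands. The module is installed in compiled form; this text tells all that it offers.
- The arm moves only by the tool servo_tool, never from a script. Its argument "series" is a list that holds one entry, the list of rows, each a list of 6 numbers: the shift along the tool's x, y, z normalised to -1 to 1, where 1 is 200 mm, then the turn, a rotation vector about the tool's x, y, z normalised to -1 to 1, where 1 is 120 degrees. A call has 1 to 10 rows; each row is the pose to reach, as a shift and turn from the pose commanded when the call began, along the tool's axes at that moment; what a row does not reach only later rows make up. A row lasts 1/12 s, in which the tool goes at most 41.7 mm and 7.16 degrees, less where a joint would pass 70% of its speed; a pose out of reach is approached as far as the arm can. A call with a number of a shift or a turn outside -1 to 1 is refused whole. A call with a gripper value outside its range is refused whole. "hand" is the gripper command: -1 is shut, 1 is fully open, values between are in proportion, set as the call begins (left out, the last holds). The fingers move at their own pace and stop on an object; "squeeze" is the grip in N (left out, the last holds). Time passes only in rows, so rows that repeat a pose let the fingers close. It gives the time, the measured TCP pose, the force, the opening and the grip force at its end, in the units of the state.
- bot.state(): the state, without advancing time (a new reading comes with each control period).
- bot.snapshot(name): name is "side" or "top" or "wrist"; returns (picture, depth): 400x640x3 uint8, red, green, blue; 400x640 float32, m along the optical axis (not along the pixel's ray), 0 where there is no reading.
- bot.calibration(name): a dict with "fovy" (degrees; the focal length in pixels is half the picture's height over the tangent of half this angle, whatever the lens; pixels are square), "cx", "cy" (the principal point, pixels), "rvec" (rotation vector, rad) and "tvec" (3), from world to camera coordinates, as OpenCV has them. Camera axes: x right, y down, z forward; pixel columns grow to the right and rows downward; lengths in m; the calibration is good to about 2 mm. The wrist camera is an equidistant fisheye: a pixel r from the principal point sees the ray r / f radians off the axis. A picture is of the moment at which its call begins: read the wrist's pose just before it. calibration takes no time and is no camera call; for the wrist camera it gives the pose at the moment of the call.
- bot.hand_in(): hands the job in; it is judged then, once.
Trained networks look in the newest picture that a camera, given by its name, has taken for a name from the list of things; names that differ only in an ending like _2 or _b are one class to them, and where a whole thing is asked for, a point or a joint stands for the part that bears it (a point fixed in the world has none). Each returns a list of dicts, best first, with "confidence" (0 to 1); they miss things now and then, are a little off and sometimes report something else, mostly with a low value. They report only what shows in the picture. A call takes as long as a camera call. They do not tell look-alikes from the thing itself.
- bot.masks_of(camera, name): "mask" (400x640 bool, what is visible of it).
- bot.place_of(camera, name): "location" ([x, y, z] in m, in the coordinates of the camera as it stood for that picture, good to about 4 mm: a listed point, or the origin of a listed thing).
The state is a dict: "time": time; "joint_pos": joint angles; "joint_vel": joint speeds; "joint_efforts": joint torques, N m; "tcp_pos": TCP position; "ee_rot": TCP orientation; "contact_force": force on the tool from outside, world axes, zero at the start; "wrist_torque": the same for the moment, N m; "grip_width": finger opening in m; "gripper_force": force on a finger pad.
Only numpy, scipy, OpenCV 4.12 (cv2) and the standard library are available. Lean on these libraries where they do the work, as an engineer would, in place of code of your own. Each camera call takes 0.05 s, during which the arm holds its last target. There are 200 camera calls.

## Working session

There is one attempt and no reset: what is moved stays moved. The work goes in short steps, Python scripts to look and compute and a tool call to move; the robot and the scene stay as the last step left them, time stands still between calls to the robot, and variables do not carry over. Pictures are saved under pics/ and viewed, at most 10 in all, crops included, and the job is handed in when it is done.

Besides the shell and the picture viewer there is one more tool, called as name(argument=value, ...) on one line, values as JSON. servo_tool: Moves the arm, as the interface text tells. Scaled input: -1 to 1 covers 200 mm each way for a shift and 120 degrees each way for a turn. Its arguments: {"type":"object","properties":{"series":{"type":"array"},"hand":{"type":"number"},"squeeze":{"type":"number"}},"required":["series"]}

```bash
mkdir -p pics
cat > h.py <<'E'
import numpy as np, cv2
from cell import bot
from scipy.spatial.transform import Rotation as Rn
def cal(n):
    c=bot.calibration(n); f=200/np.tan(np.radians(c['fovy'])/2)
    return f,c['cx'],c['cy'],Rn.from_rotvec(np.ravel(c['rvec'])).as_matrix(),np.ravel(c['tvec'])
def c2w(n,p,C=None):
    f,cx,cy,R,t=C or cal(n); return (np.asarray(p)-t)@R
def cloud(n,d,C=None):
    f,cx,cy,R,t=C or cal(n)
    v,u=np.mgrid[:400,:640].astype(float); x=(u-cx);y=(v-cy)
    if n=='wrist':
        r=np.hypot(x,y)+1e-9; th=r/f; k=np.tan(th)/r; X=np.dstack([x*k*d,y*k*d,d])
    else: X=np.dstack([x/f*d,y/f*d,d])
    return (X-t)@R
def w2p(n,P,C=None):
    f,cx,cy,R,t=C or cal(n); q=R@np.asarray(P)+t
    if n=='wrist':
        rr=np.hypot(q[0],q[1]); th=np.arctan2(rr,q[2]); return f*th*q[0]/rr+cx, f*th*q[1]/rr+cy
    return f*q[0]/q[2]+cx,f*q[1]/q[2]+cy
def save(name,im): cv2.imwrite('pics/'+name+'.png',im[:,:,::-1])
E
python3 - <<'E'
from h import *
for n in ('top','side'):
    im,d=bot.snapshot(n); save(n+'0',im); np.savez(n+'0',im=im,d=d)
    print(n,bot.calibration(n))
    C=cal(n)
    for k in ('spare','spare_mouth','lower','lower_mouth','holder','scale','small','tape_roll','carton'):
        print(k,[(round(r['confidence'],2),c2w(n,r['location'],C).round(3).tolist(),np.round(w2p(n,c2w(n,r['location'],C),C)).tolist()) for r in bot.place_of(n,k)[:4]])
s=bot.state();print(s)
E
```

```text
top {'fovy': 52.705834299297905, 'cx': 318.23339810720887, 'cy': 197.86711537547956, 'rvec': array([ 2.21812139, -1.98116176,  0.2232416 ]), 'tvec': array([-0.11230687,  0.50975203,  0.93359831])}
spare [(0.9, [0.54, 0.16, 0.0], [237.0, 186.0]), (0.73, [0.437, 0.152, -0.004], [235.0, 225.0])]
spare_mouth [(0.85, [0.332, 0.212, 0.008], [203.0, 264.0]), (0.73, [0.551, 0.128, 0.009], [250.0, 182.0])]
lower [(0.7, [0.542, -0.123, 0.076], [348.0, 190.0]), (0.35, [0.462, 0.136, 0.009], [241.0, 216.0])]
lower_mouth [(0.79, [0.512, -0.114, 0.082], [343.0, 201.0])]
holder [(0.91, [0.349, -0.133, -0.001], [342.0, 272.0]), (0.83, [0.544, -0.129, 0.036], [349.0, 193.0])]
scale []
small [(0.65, [0.498, 0.282, -0.0], [188.0, 196.0])]
tape_roll [(0.64, [0.452, -0.395, 0.002], [449.0, 243.0])]
carton [(0.9, [0.708, 0.178, 0.0], [240.0, 125.0])]
side {'fovy': 46.59122556283424, 'cx': 321.5272045469428, 'cy': 199.6069857469281, 'rvec': array([ 0.89935329, -2.45755033,  1.13800371]), 'tvec': array([0.34392295, 0.33246091, 0.77818744])}
spare [(0.93, [0.544, 0.158, 0.004], [237.0, 288.0]), (0.79, [0.332
[... 936 characters left out ...]
: array([-1.00940958e+00,  3.84686261e-01,  7.93231511e-03, -1.50530582e-05,
       -1.19397847e+00, -2.58556445e-01]), 'joint_vel': array([ 1.40840838e-04, -7.47260293e-05, -1.29086992e-03,  1.60251105e-03,
        5.87423427e-04,  7.00217130e-05]), 'joint_efforts': array([-4.64047152e-04, -3.92093682e+01,  1.88615066e+01,  4.19081390e+00,
       -4.22850262e-04, -2.43334792e-07]), 'tcp_pos': array([ 0.1863943 , -0.59655445,  0.24533082]), 'ee_rot': array([-3.14153444e+00,  2.98737302e-05, -2.83876789e+00]), 'contact_force': array([ 0.09455636,  0.36208229, -0.20498467]), 'wrist_torque': array([ 0.00529231, -0.06133091, -0.01645031]), 'gripper_force': 0.0, 'grip_width': 0.08532326126294436}
```

Run:
```python
from h import *
a=np.load('side0.npz')['im']; t=np.load('top0.npz')['im']
A=cv2.resize(a[250:400,180:340],None,fx=2.5,fy=2.5,interpolation=2) # 400x375
B=cv2.resize(t[160:310,180:340],None,fx=2.5,fy=2.5,interpolation=2)
save('c1',np.hstack([A,B]))
```

```text
(no output)
```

View pics/side0.png

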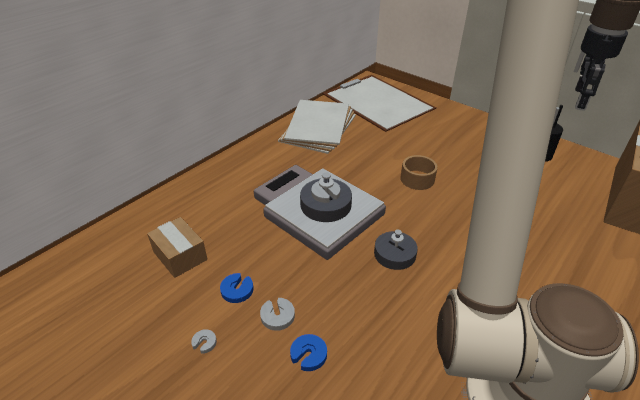

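View pics/c1.png

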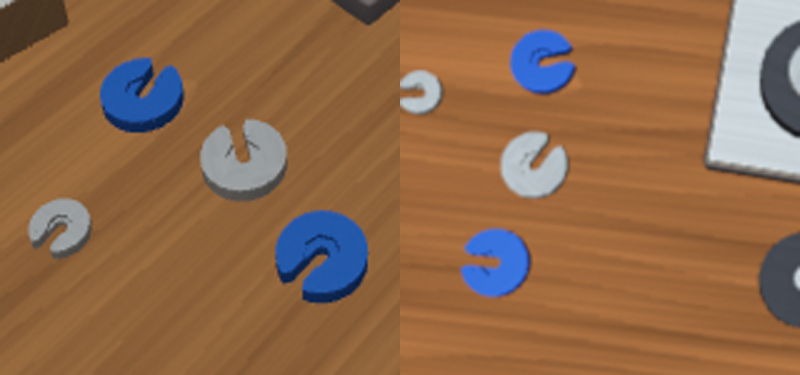

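Three discs look like the spare in the side picture: blue (237,288), steel (277,314) and blue (309,353). Only the steel one at (277,314) fits, and the enlarged crop confirms it. The larger holder, on the scale, is at (326,195).

```bash
cat >> h.py <<'E'
def fitc(P):
    P=P[:,:2]; h=cv2.convexHull(P.astype(np.float32)*1000)
    (c,r)=cv2.minEnclosingCircle(h); return np.array(c)/1000,r/1000
def plan(p,yaw,wps):
    # wps: (x,y,z,yaw_deg); prints normalised rows of each successive call
    p=np.array(p,float)
    for x,y,z,w in wps:
        T=Rn.from_euler('xyz',[np.pi,0,yaw]).as_matrix()
        d=T.T@(np.array([x,y,z])-p)/.2; dy=(np.radians(w)-yaw)
        print('call',d.round(4).tolist(),'turn z',round(-np.degrees(dy)/120,4),'rows>=',round(max(np.linalg.norm(d)*.2/.0417,abs(np.degrees(dy))/7.16),1))
        p=np.array([x,y,z]);yaw=np.radians(w)
E
python3 - <<'E'
from h import *
for n in ('top','side'):
    z=np.load(n+'0.npz'); C=cal(n); P=cloud(n,z['d'],C); ok=z['d']>0
    s=np.linalg.norm(P[:,:,:2]-[.437,.152],axis=2)<.045
    q=P[s&ok&(P[:,:,2]>.007)]; print(n,'spare',fitc(q),np.percentile(q[:,2],[50,95]))
    g=np.linalg.norm(P[:,:,:2]-[.543,-.127],axis=2)<.09
    for a,b in ((.118,.15),(.082,.095),(.06,.08)):
        q=P[g&ok&(P[:,:,2]>a)&(P[:,:,2]<b)]; print(a,len(q),fitc(q) if len(q)>3 else 0,q.mean(0).round(4),np.percentile(q[:,2],[5,50,95]).round(4))
s=bot.state(); C=cal('wrist'); R,t=C[3],C[4]; T=Rn.from_euler('xyz',s['ee_rot']).as_matrix()
print('cam in tool',T.T@(-R.T@t-s['tcp_pos']),'axis in tool',T.T@R[2],'fovf',C[0],'right',T.T@R[0])
plan(s['tcp_pos'],s['ee_rot'][2],[(.30,-.38,.24,-120),(.37,-.15,.24,-75),(.40,.05,.22,-30),(.435,.152,.20,-30)])
E
```

```text
top spare (array([0.43504752, 0.15138559]), 0.033445011138916014) [0.01359392 0.01671859]
0.118 59 (array([ 0.54339954, -0.12535585]), 0.010094160079956055) [ 0.5432 -0.1251  0.1296] [0.1264 0.1296 0.1324]
0.082 394 (array([ 0.54502673, -0.1255397 ]), 0.03322786331176758) [ 0.5449 -0.1261  0.0889] [0.0856 0.089  0.0919]
0.06 1335 (array([ 0.54373792, -0.12503783]), 0.060049858093261715) [ 0.539  -0.1241  0.0748] [0.0716 0.0749 0.0778]
side spare (array([0.43378253, 0.15213713]), 0.03390346145629883) [0.01460315 0.01688212]
0.118 63 (array([ 0.54298608, -0.12456441]), 0.010625306129455567) [ 0.5411 -0.1225  0.1284] [0.1187 0.1304 0.1325]
0.082 352 (array([ 0.54357263, -0.12292091]), 0.03575829315185547) [ 0.54   -0.1169  0.0893] [0.0841 0.0899 0.0924]
0.06 1108 (array([ 0.54134857, -0.12418673]), 0.06133823776245117) [ 0.5291 -0.1085  0.0741] [0.0628 0.0758 0.0782]
cam in tool [ 0.08085831 -0.00111633 -0.12727265] axis in tool [-3.14152589e-01 -3.16011223e-04  9.49372451e-01] fovf 309.70691628693146 right [-3.36090670e-04  9.99999919e-01  2.21648988e-04]
call [-0.8651, 0.8641, 0.0267] turn z -0.3554 rows>= 6.0
call [-1.1709, 0.2719, 0.0] turn z -0.375 rows>= 6.3
call [-0.9271, -0.4037, 0.1] turn z -0.375 rows>= 6.3
call [-0.1034, -0.5292, 0.1] turn z -0.0 rows>= 2.6
```

servo_tool(series=[[[-0.865, 0.864, 0.025, 0, 0, -0.355], [-0.865, 0.864, 0.025, 0, 0, -0.355], [-0.865, 0.864, 0.025, 0, 0, -0.355], [-0.865, 0.864, 0.025, 0, 0, -0.355], [-0.865, 0.864, 0.025, 0, 0, -0.355], [-0.865, 0.864, 0.025, 0, 0, -0.355], [-0.865, 0.864, 0.025, 0, 0, -0.355]]], hand=1, squeeze=40)

```text
time: 1.58
tcp_pos: [0.3017, -0.3758, 0.2408]
ee_rot: [-3.141, 0.001, -2.085]
contact_force: [-0.4, 0.5, 0.4]
grip_width: 0.0856
gripper_force: 0.0
```

servo_tool(series=[[[-1, 0.23, 0, 0, 0, -0.375], [-1, 0.23, 0, 0, 0, -0.375], [-1, 0.23, 0, 0, 0, -0.375], [-1, 0.23, 0, 0, 0, -0.375], [-1, 0.23, 0, 0, 0, -0.375], [-1, 0.23, 0, 0, 0, -0.375], [-1, 0.23, 0, 0, 0, -0.375]]])

```text
time: 2.17
tcp_pos: [0.3613, -0.1818, 0.2409]
ee_rot: [-3.14, -0.001, -1.3]
contact_force: [-0.5, -0.2, -0.5]
grip_width: 0.0852
gripper_force: 0.0
```

servo_tool(series=[[[-0.93, -0.4, 0.1, 0, 0, -0.375], [-0.93, -0.4, 0.1, 0, 0, -0.375], [-0.93, -0.4, 0.1, 0, 0, -0.375], [-0.93, -0.4, 0.1, 0, 0, -0.375], [-0.93, -0.4, 0.1, 0, 0, -0.375], [-0.93, -0.4, 0.1, 0, 0, -0.375], [-0.93, -0.4, 0.1, 0, 0, -0.375]]])

```text
time: 2.75
tcp_pos: [0.39, 0.0185, 0.2204]
ee_rot: [-3.141, -0.0, -0.515]
contact_force: [0.7, -0.3, -0.0]
grip_width: 0.0856
gripper_force: 0.0
```

Run:
```python
from h import *
s=bot.state();print(s['time'],s['tcp_pos'],s['ee_rot'])
C=cal('wrist');im,d=bot.snapshot('wrist'); save('w1',im)
P=cloud('wrist',d,C)
m=(np.linalg.norm(P[:,:,:2]-[.4345,.1517],axis=2)<.042)&(P[:,:,2]>.008)&(P[:,:,2]<.02)&(d>0)
q=P[m]; c,r=fitc(q); print(len(q),c,r)
for k in ('spare','spare_mouth'):
    print(k,[(round(r['confidence'],2),c2w('wrist',r['location'],C).round(4).tolist()) for r in bot.place_of('wrist',k)[:4]])
# slot direction: gap in ring 16..30 mm
x=q[:,:2]-c; rr=np.hypot(*x.T); a=np.degrees(np.arctan2(x[:,1],x[:,0]))[(rr>17)&(rr<26)]
h,e=np.histogram(a,bins=72,range=(-180,180)); print(h)
plan(s['tcp_pos'],s['ee_rot'][2],[(c[0],c[1],.10,-30)])
```

```text
2.75 [0.38998377 0.01850534 0.2203734 ] [-3.14145702e+00 -1.46632546e-04 -5.15284589e-01]
1865 [0.4346503 0.1517193] 0.03386602020263672
spare [(0.97, [0.4311, 0.1491, 0.0028]), (0.84, [0.3338, 0.1735, 0.0012]), (0.73, [0.5438, 0.1582, -0.0035])]
spare_mouth [(0.92, [0.5511, 0.1308, 0.0037]), (0.62, [0.4686, 0.1378, 0.0092])]
[0 0 0 0 0 0 0 0 0 0 0 0 0 0 0 0 0 0 0 0 0 0 0 0 0 0 0 0 0 0 0 0 0 0 0 0 0
 0 0 0 0 0 0 0 0 0 0 0 0 0 0 0 0 0 0 0 0 0 0 0 0 0 0 0 0 0 0 0 0 0 0 0]
call [-0.1339, -0.6896, 0.6019] turn z 0.004 rows>= 4.4
```

servo_tool(series=[[[-0.134, -0.69, 0.5, 0, 0, 0], [-0.134, -0.69, 0.5, 0, 0, 0], [-0.134, -0.69, 0.5, 0, 0, 0], [-0.134, -0.69, 0.5, 0, 0, 0], [-0.134, -0.69, 0.5, 0, 0, 0], [-0.134, -0.69, 0.5, 0, 0, 0]]])

```text
time: 3.4
tcp_pos: [0.4356, 0.1498, 0.1185]
ee_rot: [3.138, 0.001, -0.525]
contact_force: [-1.2, 0.1, 0.2]
grip_width: 0.0855
gripper_force: 0.0
```

Run:
```python
from h import *
s=bot.state();print(s['time'],s['tcp_pos'],s['ee_rot'])
C=cal('wrist');im,d=bot.snapshot('wrist'); save('w2',im); np.savez('w2',d=d)
P=cloud('wrist',d,C)
m=(np.linalg.norm(P[:,:,:2]-[.4345,.1517],axis=2)<.042)&(P[:,:,2]>.008)&(P[:,:,2]<.022)&(d>0)
q=P[m]; c,r=fitc(q); print(len(q),c,r)
for k in ('spare','spare_mouth'):
    print(k,[(round(r['confidence'],2),c2w('wrist',r['location'],C).round(4).tolist()) for r in bot.place_of('wrist',k)[:4]])
x=q[:,:2]-c; rr=np.hypot(*x.T); a=np.degrees(np.arctan2(x[:,1],x[:,0]))[(rr>.015)&(rr<.026)]
h,e=np.histogram(a,bins=40,range=(-80,20)); print(h)
plan(s['tcp_pos'],s['ee_rot'][2],[(c[0],c[1],.05,-30),(c[0],c[1],.02,-30)])
```

```text
3.4 [0.43563598 0.14979047 0.11848011] [ 3.13784068e+00  1.39053803e-03 -5.24660352e-01]
4301 [0.43421982 0.15189023] 0.0336278076171875
spare [(0.62, [0.4358, 0.1499, 0.0037])]
spare_mouth [(0.84, [0.468, 0.1366, 0.005]), (0.7, [0.5476, 0.1293, 0.0048]), (0.65, [0.3316, 0.2081, 0.0102])]
[15 15 20  9 17 14 16 13 16 17 13 11 10  5  0  0  0  0  0  0  0  0  0  0
  5 11 13 14 17 15 15 17 14 17 15 17 12 16 14 16]
call [-0.0114, -0.0055, 0.3424] turn z -0.0005 rows>= 1.6
call [0.0, -0.0, 0.15] turn z -0.0 rows>= 0.7
```

View pics/w2.png

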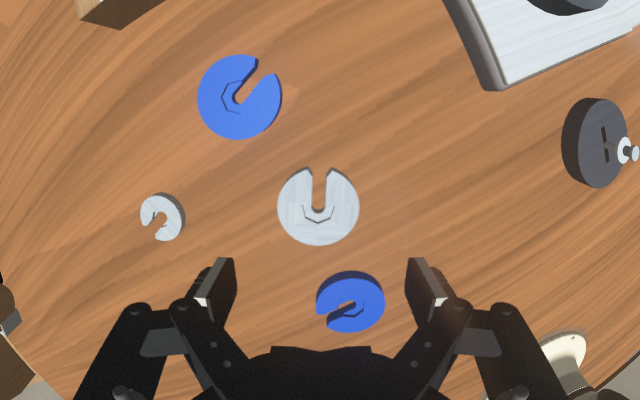

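The steel spare is at about (318,207) in the wrist picture, with its slot pointing up along tool x. The fingers straddle it at (225,265) and (425,265). I'll take the real fingertip offset from this depth image.

Run:
```python
from h import *
s=bot.state(); C=cal('wrist'); d=np.load('w2.npz')['d']; P=cloud('wrist',d,C)
T=Rn.from_euler('xyz',s['ee_rot']).as_matrix(); Q=(P-s['tcp_pos'])@T
m=(np.abs(Q[:,:,1])<.07)&(Q[:,:,2]<.06)&(np.abs(Q[:,:,0])<.03)&(d>0)&(Q[:,:,2]>-.05)
for sg in (-1,1):
    q=Q[m&(sg*Q[:,:,1]>0)]; print(len(q),np.percentile(q[:,2],[50,95,99,100]).round(4),np.percentile(q[:,1]*sg,[0,1,50,99]).round(4),np.percentile(q[:,0],[1,99]).round(4))
```

```text
3586 [-0.032  -0.0041  0.0002  0.0026] [0.0357 0.0391 0.0451 0.0675] [-0.0096  0.0144]
3557 [-0.0317 -0.004   0.0005  0.0032] [0.0374 0.0408 0.0468 0.0684] [-0.0095  0.0144]
```

servo_tool(series=[[[0, 0, 0.2, 0, 0, 0.01], [0, 0, 0.4, 0, 0, 0.01], [0, 0, 0.45, 0, 0, 0.01], [0, 0, 0.45, 0, 0, 0.01], [0, 0, 0.45, 0, 0, 0.01], [0, 0, 0.45, 0, 0, 0.01]]])

```text
time: 4.05
tcp_pos: [0.4368, 0.1496, 0.0322]
ee_rot: [-3.138, -0.002, -0.546]
contact_force: [0.6, 0.7, 0.2]
grip_width: 0.0855
gripper_force: 0.0
```

servo_tool(series=[[[-0.0155, -0.003, 0.06, 0, 0, 0], [-0.0155, -0.003, 0.113, 0, 0, 0], [-0.0155, -0.003, 0.113, 0, 0, 0], [-0.0155, -0.003, 0.113, 0, 0, 0], [-0.0155, -0.003, 0.113, 0, 0, 0]]])

```text
time: 4.47
tcp_pos: [0.4341, 0.152, 0.0091]
ee_rot: [-3.139, -0.001, -0.545]
contact_force: [-0.2, 0.5, -0.0]
grip_width: 0.0855
gripper_force: 0.0
```

servo_tool(series=[[[0, 0, 0, 0, 0, 0], [0, 0, 0, 0, 0, 0], [0, 0, 0, 0, 0, 0], [0, 0, 0, 0, 0, 0], [0, 0, 0, 0, 0, 0], [0, 0, 0, 0, 0, 0], [0, 0, 0, 0, 0, 0], [0, 0, 0, 0, 0, 0]]], hand=-1, squeeze=40)

```text
time: 5.13
tcp_pos: [0.4341, 0.1521, 0.0091]
ee_rot: [-3.139, -0.001, -0.545]
contact_force: [-0.5, -0.2, 8.5]
grip_width: 0.0645
gripper_force: 42.7
```

servo_tool(series=[[[0, 0, -0.1, 0, 0, 0], [0, 0, -0.3, 0, 0, 0], [0, 0, -0.5, 0, 0, 0], [0, 0, -0.75, 0, 0, 0], [0, 0, -0.75, 0, 0, 0], [0, 0, -0.75, 0, 0, 0]]], squeeze=60)

```text
time: 5.63
tcp_pos: [0.4346, 0.1526, 0.1611]
ee_rot: [-3.134, -0.003, -0.545]
contact_force: [-0.4, -0.3, -3.6]
grip_width: 0.0634
gripper_force: 69.5
```

Run:
```python
from h import *
s=bot.state();print(s['time'],s['tcp_pos'],s['ee_rot'],s['contact_force'],s['grip_width'])
C=cal('wrist');im,d=bot.snapshot('wrist'); save('w3',im); np.savez('w3',d=d)
P=cloud('wrist',d,C); T=Rn.from_euler('xyz',s['ee_rot']).as_matrix(); Q=(P-s['tcp_pos'])@T
m=(np.abs(Q[:,:,1])<.03)&(np.abs(Q[:,:,0])<.04)&(d>0)&(Q[:,:,2]>-.02)&(Q[:,:,2]<.02)
q=Q[m]; print(len(q),np.percentile(q[:,2],[5,50,95]),np.percentile(q[:,0],[0,1,99,100]))
k=(np.abs(q[:,2]-np.median(q[:,2]))<.003); A=np.c_[q[k,:2],np.ones(k.sum())]; print('plane',np.linalg.lstsq(A,q[k,2],rcond=None)[0])
q=q[q[:,2]<np.median(q[:,2])+.003]
for x0 in np.arange(.0,.034,.004):
    y=np.sort(q[(abs(q[:,0]-x0)<.0015),1]); y=np.r_[y]; g=np.diff(y)
    if len(g): i=g.argmax(); print(x0.round(3),y[i].round(4),y[i+1].round(4),((y[i]+y[i+1])/2).round(4))
```

```text
5.6333 [0.43459686 0.15259111 0.16109639] [-3.13353517e+00 -2.87218629e-03 -5.45365684e-01] [-0.35360755 -0.29044332 -3.58110124] 0.06338598041585328
11574 [-0.00399303 -0.00298029  0.00462284] [-0.03326761 -0.03024983  0.03127238  0.03256198]
plane [ 0.00108499 -0.00283591 -0.00307271]
0.0 -0.005 0.0085 0.0017
0.004 -0.0088 0.0074 -0.0007
0.008 -0.0075 0.0078 0.0001
0.012 -0.0043 0.0067 0.0012
0.016 -0.0042 0.007 0.0014
0.02 -0.0041 0.0069 0.0014
0.024 -0.0041 0.0069 0.0014
0.028 -0.0041 0.0073 0.0016
0.032 -0.0066 0.0105 0.0019
```

View pics/w3.png

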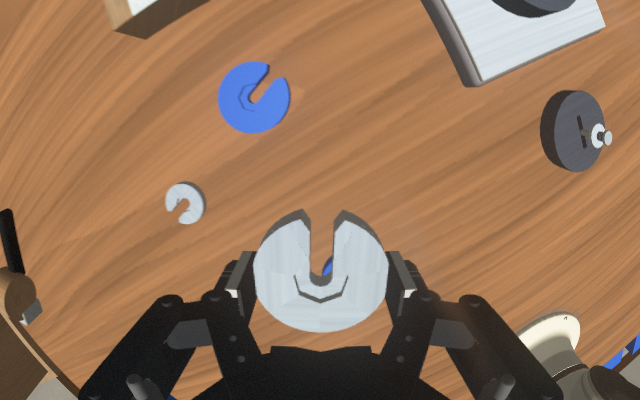

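The spare is held flat at (320,275), and its slot runs up along tool x with its centreline about 1 mm to tool +y. Next is the staging pose on the robot side of the holder.

servo_tool(series=[[[0.1, 0.12, 0, 0, 0, -0.02], [0.25, 0.28, 0, 0, 0, -0.05], [0.4, 0.45, 0, 0, 0, -0.08], [0.55, 0.62, 0, 0, 0, -0.11], [0.7, 0.8, 0, 0, 0, -0.11], [0.8, 0.92, 0, 0, 0, -0.11], [0.86, 0.98, 0, 0, 0, -0.11], [0.86, 0.98, 0, 0, 0, -0.11], [0.86, 0.98, 0, 0, 0, -0.11], [0.86, 0.98, 0, 0, 0, -0.11]]])

```text
time: 6.52
tcp_pos: [0.477, -0.1052, 0.1555]
ee_rot: [3.14, 0.005, -0.316]
contact_force: [0.3, 0.6, -2.3]
grip_width: 0.0633
gripper_force: 69.5
```

```bash
cat > st.py <<'E'
from h import *
import sys
nm=sys.argv[1]
s=bot.state();print(s['time'],s['tcp_pos'],s['ee_rot'],s['contact_force'],s['grip_width'])
C=cal('wrist');im,d=bot.snapshot('wrist'); save(nm,im); np.savez(nm,d=d,im=im)
P=cloud('wrist',d,C); T=Rn.from_euler('xyz',s['ee_rot']).as_matrix(); Q=(P-s['tcp_pos'])@T
def rep(t,m):
    q=P[m]; qt=Q[m]
    if len(q)>5:
        c,r=fitc(q); ct=T.T@(np.r_[c,np.median(q[:,2])]-s['tcp_pos']); print(t,len(q),c.round(4),round(float(r),4),'z',np.percentile(q[:,2],[5,50,95]).round(4),'tool',ct.round(4))
g=(np.linalg.norm(P[:,:,:2]-[.5435,-.125],axis=2)<.075)&(d>0)&(np.hypot(Q[:,:,0],Q[:,:,1])>.038)
z=P[:,:,2]
h=np.linalg.norm(P[:,:,:2]-[.5435,-.125],axis=2)<.018
rep('head',g&h&(z>.124)&(z<.137))
rep('collar',g&h&(z>.1)&(z<.124))
rep('lower',g&(z>.084)&(z<.095))
rep('foot',g&(z>.068)&(z<.08))
m=(np.hypot(Q[:,:,0],Q[:,:,1])<.03)&(d>0)&(abs(Q[:,:,2]+.003)<.003)
q=Q[m]; print('spare top z', np.median(P[m][:,2]) if m.any() else None)
for x0 in (.018,.022,.026,.029):
    y=np.sort(q[abs(q[:,0]-x0)<.0015,1]); gp=np.diff(y)
    if len(gp): i=gp.argmax(); print(x0,y[i].round(4),y[i+1].round(4),((y[i]+y[i+1])/2).round(4))
E
python3 st.py w4
python3 - <<'E'
from h import *
C=cal('wrist')
for k in ('lower','lower_mouth'): print(k,[(round(r['confidence'],2),c2w('wrist',r['location'],C).round(4).tolist()) for r in bot.place_of('wrist',k)[:3]])
E
```

```text
6.5167 [ 0.4770449  -0.10519153  0.15551952] [ 3.14019723  0.00472875 -0.31582539] [ 0.32167367  0.59697392 -2.28425585] 0.06329537807869971
head 1199 [ 0.5431 -0.1248] 0.0101 z [0.1274 0.1286 0.1297] tool [ 0.069  -0.0019  0.0266]
collar 1569 [ 0.543  -0.1249] 0.0171 z [0.1076 0.1086 0.1097] tool [ 0.0691 -0.0018  0.0466]
lower 5185 [ 0.5446 -0.1254] 0.0333 z [0.0866 0.0877 0.0888] tool [ 0.0708 -0.0019  0.0675]
foot 12766 [ 0.5435 -0.1252] 0.06 z [0.0725 0.0737 0.0748] tool [ 0.0698 -0.0018  0.0815]
spare top z 0.15868751350841048
0.018 -0.004 0.0071 0.0016
0.022 -0.004 0.007 0.0015
0.026 -0.0039 0.007 0.0015
0.029 -0.0043 0.0087 0.0022
lower []
lower_mouth [(0.74, [0.5123, -0.1158, 0.0811])]
```

View pics/w4.png

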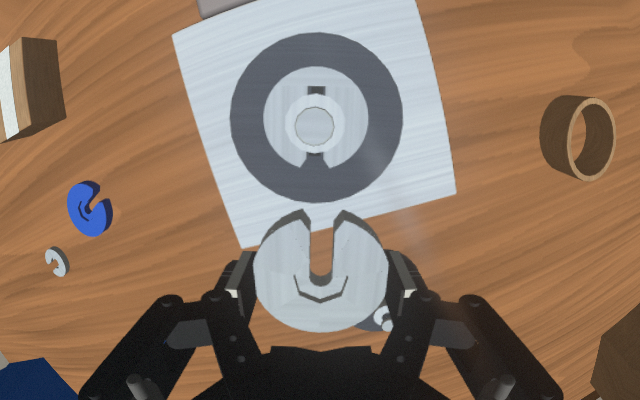

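The wrist picture shows the stem head at (315,126), the lower weight's slot toward the robot at (315,160), and the held spare's slot at (322,250). In the tool frame the stem lies 3.3 mm to -y of the slot line, so I'll correct that and descend.

servo_tool(series=[[[0.02, -0.0165, 0.05, 0, 0, 0], [0.05, -0.0165, 0.12, 0, 0, 0], [0.07, -0.0165, 0.2, 0, 0, 0], [0.07, -0.0165, 0.24, 0, 0, 0], [0.07, -0.0165, 0.26, 0, 0, 0], [0.07, -0.0165, 0.26, 0, 0, 0], [0.07, -0.0165, 0.26, 0, 0, 0], [0.07, -0.0165, 0.26, 0, 0, 0]]])

```text
time: 7.33
tcp_pos: [0.4934, -0.1063, 0.1064]
ee_rot: [-3.141, -0.001, -0.315]
contact_force: [-0.1, -0.4, -3.4]
grip_width: 0.0635
gripper_force: 69.5
```

```bash
python3 st.py w5
```

```text
7.3333 [ 0.49336998 -0.10634452  0.10640253] [-3.14118030e+00 -1.39636032e-03 -3.14522396e-01] [-0.05233941 -0.36325071 -3.38037072] 0.06346031677265264
head 2330 [ 0.5434 -0.1248] 0.0101 z [0.1273 0.1286 0.1296] tool [ 0.0533  0.0021 -0.0221]
collar 2628 [ 0.543  -0.1249] 0.0172 z [0.1075 0.1086 0.1096] tool [ 0.053   0.0022 -0.0022]
lower 7640 [ 0.5444 -0.1252] 0.0334 z [0.0867 0.0877 0.0887] tool [0.0543 0.0022 0.0188]
foot 18221 [ 0.5438 -0.125 ] 0.06 z [0.0726 0.0737 0.0748] tool [0.0536 0.0021 0.0328]
spare top z 0.10958128911001003
0.018 -0.004 0.0071 0.0016
0.022 -0.004 0.0071 0.0015
0.026 -0.0039 0.007 0.0016
0.029 -0.0052 0.0083 0.0015
```

servo_tool(series=[[[0, 0.003, 0.015, 0, 0, 0], [0, 0.003, 0.025, 0, 0, 0], [0, 0.003, 0.035, 0, 0, 0], [0, 0.003, 0.035, 0, 0, 0], [0, 0.003, 0.035, 0, 0, 0], [0, 0.003, 0.035, 0, 0, 0]]])

```text
time: 7.88
tcp_pos: [0.4927, -0.1071, 0.0987]
ee_rot: [3.142, 0.0, -0.315]
contact_force: [0.3, -0.9, -3.1]
grip_width: 0.0635
gripper_force: 69.5
```

servo_tool(series=[[[0, 0, 0.002, 0, 0, 0], [0, 0, 0.004, 0, 0, 0], [0, 0, 0.004, 0, 0, 0], [0, 0, 0.004, 0, 0, 0], [0, 0, 0.004, 0, 0, 0]]])

```text
time: 8.3
tcp_pos: [0.4927, -0.1071, 0.0982]
ee_rot: [-3.142, -0.0, -0.315]
contact_force: [-1.5, 1.4, 0.3]
grip_width: 0.0635
gripper_force: 69.8
```

servo_tool(series=[[[0, 0, -0.006, 0, 0, 0], [0, 0, -0.006, 0, 0, 0], [0, 0, -0.006, 0, 0, 0], [0, 0, -0.006, 0, 0, 0]]])

```text
time: 8.63
tcp_pos: [0.4926, -0.1071, 0.0989]
ee_rot: [3.142, 0.0, -0.315]
contact_force: [0.5, 0.5, -2.0]
grip_width: 0.0637
gripper_force: 69.5
```

servo_tool(series=[[[0.008, 0, 0, 0, 0, 0], [0.016, 0, 0, 0, 0, 0], [0.024, 0, 0, 0, 0, 0], [0.032, 0, 0, 0, 0, 0], [0.04, 0, 0, 0, 0, 0], [0.048, 0, 0, 0, 0, 0], [0.056, 0, 0, 0, 0, 0], [0.06, 0, 0, 0, 0, 0], [0.06, 0, 0, 0, 0, 0], [0.06, 0, 0, 0, 0, 0]]])

```text
time: 9.47
tcp_pos: [0.5039, -0.1108, 0.0989]
ee_rot: [3.141, 0.001, -0.315]
contact_force: [-0.4, 0.4, -2.9]
grip_width: 0.0639
gripper_force: 69.4
```

servo_tool(series=[[[0.006, 0, 0, 0, 0, 0], [0.012, 0, 0, 0, 0, 0], [0.018, 0, 0, 0, 0, 0], [0.024, 0, 0, 0, 0, 0], [0.03, 0, 0, 0, 0, 0], [0.03, 0, 0, 0, 0, 0], [0.03, 0, 0, 0, 0, 0]]])

```text
time: 10.05
tcp_pos: [0.5096, -0.1126, 0.0988]
ee_rot: [3.142, 0.001, -0.315]
contact_force: [-1.7, 1.6, -5.0]
grip_width: 0.0637
gripper_force: 69.3
```

servo_tool(series=[[[0.006, 0, 0, 0, 0, 0], [0.012, 0, 0, 0, 0, 0], [0.018, 0, 0, 0, 0, 0], [0.024, 0, 0, 0, 0, 0], [0.03, 0, 0, 0, 0, 0], [0.03, 0, 0, 0, 0, 0], [0.03, 0, 0, 0, 0, 0]]])

```text
time: 10.63
tcp_pos: [0.5166, -0.1149, 0.0994]
ee_rot: [-3.141, -0.002, -0.315]
contact_force: [0.0, -1.4, -5.3]
grip_width: 0.0635
gripper_force: 69.2
```

```bash
sed -i 's/>.038)/>.0)/' h.py st.py; python3 st.py w6
```

```text
10.6333 [ 0.5165514  -0.11492239  0.09943931] [-3.14143085e+00 -2.17217271e-03 -3.15052594e-01] [ 0.04530364 -1.37623318 -5.26179457] 0.06354980307060441
head 2159 [ 0.5435 -0.1247] 0.0102 z [0.1266 0.1285 0.1295] tool [ 0.0287  0.001  -0.029 ]
collar 3071 [ 0.5433 -0.1248] 0.0172 z [0.1116 0.1136 0.1146] tool [ 0.0285  0.0011 -0.0141]
lower 7326 [ 0.5386 -0.1236] 0.0394 z [0.0866 0.0877 0.089 ] tool [0.0237 0.0014 0.0118]
foot 17978 [ 0.5436 -0.1248] 0.06 z [0.0726 0.0737 0.0748] tool [0.0288 0.001  0.0258]
spare top z 0.10260611416758417
0.018 -0.0156 0.0185 0.0014
0.022 -0.0174 0.0195 0.0011
```

servo_tool(series=[[[0.006, -0.001, 0, 0, 0, 0], [0.012, -0.002, 0, 0, 0, 0], [0.018, -0.002, 0, 0, 0, 0], [0.024, -0.002, 0, 0, 0, 0], [0.03, -0.002, 0, 0, 0, 0], [0.036, -0.002, 0, 0, 0, 0], [0.042, -0.002, 0, 0, 0, 0], [0.048, -0.002, 0, 0, 0, 0], [0.05, -0.002, 0, 0, 0, 0], [0.05, -0.002, 0, 0, 0, 0]]])

```text
time: 11.52
tcp_pos: [0.5254, -0.1173, 0.0991]
ee_rot: [-3.142, -0.0, -0.315]
contact_force: [-0.9, -0.1, -4.9]
grip_width: 0.0635
gripper_force: 69.2
```

servo_tool(series=[[[0.006, 0, 0, 0, 0, 0], [0.012, 0, 0, 0, 0, 0], [0.018, 0, 0, 0, 0, 0], [0.024, 0, 0, 0, 0, 0], [0.03, 0, 0, 0, 0, 0], [0.036, 0, 0, 0, 0, 0], [0.042, 0, 0, 0, 0, 0], [0.048, 0, 0, 0, 0, 0], [0.05, 0, 0, 0, 0, 0], [0.05, 0, 0, 0, 0, 0]]])

```text
time: 12.35
tcp_pos: [0.5349, -0.1204, 0.0991]
ee_rot: [-3.142, -0.0, -0.315]
contact_force: [-1.9, -0.5, -5.5]
grip_width: 0.0635
gripper_force: 69.2
```

```bash
python3 st.py w7
```

```text
12.35 [ 0.53491351 -0.12041601  0.09913741] [-3.14153004e+00 -3.63539127e-04 -3.15079184e-01] [-1.94909041 -0.52852441 -5.54875692] 0.06350023718126153
head 1795 [ 0.5434 -0.125 ] 0.0104 z [0.1256 0.1285 0.1294] tool [ 0.0095  0.0017 -0.0293]
collar 3366 [ 0.5441 -0.1252] 0.0179 z [0.102  0.1131 0.1144] tool [ 0.0102  0.0017 -0.014 ]
lower 3732 [ 0.5454 -0.1252] 0.038 z [0.0864 0.0877 0.0928] tool [0.0115 0.0013 0.0114]
foot 15412 [ 0.5438 -0.125 ] 0.06 z [0.0726 0.0737 0.0748] tool [0.0098 0.0016 0.0255]
spare top z 0.10228041089406094
0.018 -0.009 0.0125 0.0018
0.022 -0.004 0.007 0.0015
0.026 -0.0039 0.0069 0.0015
0.029 -0.0053 0.0086 0.0017
```

servo_tool(series=[[[0.004, 0, 0, 0, 0, 0], [0.008, 0, 0, 0, 0, 0], [0.012, 0, 0, 0, 0, 0], [0.016, 0, 0, 0, 0, 0], [0.02, 0, 0, 0, 0, 0], [0.024, 0, 0, 0, 0, 0], [0.028, 0, 0, 0, 0, 0], [0.032, 0, 0, 0, 0, 0], [0.036, 0, 0, 0, 0, 0], [0.036, 0, 0, 0, 0, 0]]])

```text
time: 13.23
tcp_pos: [0.5419, -0.1227, 0.0992]
ee_rot: [-3.142, -0.001, -0.315]
contact_force: [-0.7, -1.9, -4.5]
grip_width: 0.0636
gripper_force: 69.3
```

servo_tool(series=[[[0.0025, 0, 0, 0, 0, 0], [0.005, 0, 0, 0, 0, 0], [0.0075, 0, 0, 0, 0, 0], [0.0075, 0, 0, 0, 0, 0], [0.0075, 0, 0, 0, 0, 0]]])

```text
time: 13.65
tcp_pos: [0.543, -0.1231, 0.0991]
ee_rot: [3.142, -0.0, -0.315]
contact_force: [-0.4, -0.1, -5.2]
grip_width: 0.0635
gripper_force: 69.3
```

```bash
python3 st.py w8
```

```text
13.65 [ 0.54296971 -0.12307999  0.09910404] [ 3.14156013e+00 -4.10291782e-05 -3.15066553e-01] [-0.38553327 -0.08800532 -5.2466307 ] 0.06351447047189836
head 1628 [ 0.5435 -0.125 ] 0.0103 z [0.1255 0.1284 0.1294] tool [ 0.0011  0.0016 -0.0293]
collar 3196 [ 0.5437 -0.125 ] 0.018 z [0.1021 0.1103 0.114 ] tool [ 0.0013  0.0016 -0.0112]
lower 1894 [ 0.5532 -0.1276] 0.0382 z [0.0854 0.0878 0.094 ] tool [0.0112 0.0012 0.0113]
foot 14460 [ 0.5436 -0.1249] 0.0602 z [0.0725 0.0736 0.0748] tool [0.0012 0.0015 0.0255]
spare top z 0.10224824388127847
0.018 -0.0041 0.0026 -0.0007
0.022 -0.004 0.007 0.0015
0.026 -0.0039 0.0069 0.0015
0.029 -0.0052 0.0083 0.0016
```

servo_tool(series=[[[0.002, 0, 0, 0, 0, 0], [0.004, 0, 0, 0, 0, 0], [0.005, 0, 0, 0, 0, 0], [0.005, 0, 0, 0, 0, 0]]])

```text
time: 14.03
tcp_pos: [0.5436, -0.1233, 0.099]
ee_rot: [3.141, 0.001, -0.315]
contact_force: [-2.0, -0.4, -4.7]
grip_width: 0.0632
gripper_force: 69.3
```

servo_tool(series=[[[0.001, 0, 0, 0, 0, 0], [0.002, 0, 0, 0, 0, 0], [0.003, 0, 0, 0, 0, 0], [0.003, 0, 0, 0, 0, 0]]])

```text
time: 14.37
tcp_pos: [0.544, -0.1235, 0.0989]
ee_rot: [3.141, 0.001, -0.315]
contact_force: [-2.5, -1.5, -5.1]
grip_width: 0.0636
gripper_force: 69.3
```

servo_tool(series=[[[0, 0, 0.001, 0, 0, 0], [0, 0, 0.002, 0, 0, 0], [0, 0, 0.003, 0, 0, 0], [0, 0, 0.003, 0, 0, 0], [0, 0, 0.003, 0, 0, 0]]])

```text
time: 14.78
tcp_pos: [0.5441, -0.1236, 0.0986]
ee_rot: [3.141, 0.001, -0.315]
contact_force: [-4.0, 0.2, -3.1]
grip_width: 0.0637
gripper_force: 69.5
```

servo_tool(series=[[[-0.0015, 0, 0, 0, 0, 0], [-0.0015, 0, 0.001, 0, 0, 0], [-0.0015, 0, 0.002, 0, 0, 0], [-0.0015, 0, 0.002, 0, 0, 0], [-0.0015, 0, 0.002, 0, 0, 0]]])

```text
time: 15.2
tcp_pos: [0.5441, -0.1235, 0.0986]
ee_rot: [3.141, -0.0, -0.315]
contact_force: [-5.0, 0.2, -0.6]
grip_width: 0.0636
gripper_force: 69.8
```

servo_tool(series=[[[0, 0, -0.001, 0, 0, 0], [-0.0015, 0, -0.001, 0, 0, 0], [-0.003, 0, -0.001, 0, 0, 0], [-0.003, 0, -0.001, 0, 0, 0], [-0.003, 0, -0.001, 0, 0, 0]]])

```text
time: 15.62
tcp_pos: [0.5441, -0.1235, 0.0986]
ee_rot: [-3.142, -0.001, -0.315]
contact_force: [-2.3, -2.0, -1.7]
grip_width: 0.0637
gripper_force: 69.6
```

servo_tool(series=[[[0, 0, 0, 0, 0, 0], [0, 0, 0, 0, 0, 0], [0, 0, 0, 0, 0, 0], [0, 0, 0, 0, 0, 0]]], squeeze=20)

```text
time: 15.95
tcp_pos: [0.544, -0.1234, 0.0985]
ee_rot: [-3.142, -0.001, -0.315]
contact_force: [-2.2, -2.5, -1.8]
grip_width: 0.0637
gripper_force: 69.7
```

servo_tool(series=[[[0, 0, 0, 0, 0, 0], [0, 0, 0, 0, 0, 0], [0, 0, 0, 0, 0, 0], [0, 0, 0, 0, 0, 0], [0, 0, 0, 0, 0, 0], [0, 0, 0, 0, 0, 0]]], hand=1)

```text
time: 16.45
tcp_pos: [0.5441, -0.1231, 0.0986]
ee_rot: [-3.141, -0.001, -0.315]
contact_force: [-0.4, 0.7, 0.5]
grip_width: 0.0856
gripper_force: 0.0
```

```bash
python3 st.py w9
```

```text
16.45 [ 0.54406574 -0.12307022  0.09857666] [-3.14120840e+00 -1.00780928e-03 -3.14711927e-01] [-0.40149019  0.71321355  0.54414419] 0.08556575996349174
head 1631 [ 0.5437 -0.1251] 0.0104 z [0.1254 0.1284 0.1294] tool [ 0.0003  0.002  -0.0299]
collar 3211 [ 0.5439 -0.1252] 0.0179 z [0.1015 0.1096 0.114 ] tool [ 0.0005  0.0021 -0.011 ]
lower 1638 [ 0.5543 -0.1292] 0.0312 z [0.0852 0.0878 0.0939] tool [0.0116 0.0027 0.0108]
foot 16114 [ 0.5435 -0.1252] 0.0603 z [0.0726 0.0736 0.0748] tool [0.0001 0.0022 0.0249]
spare top z 0.10166428102822225
0.018 -0.0036 0.0072 0.0018
0.022 -0.0035 0.0075 0.002
0.026 -0.0035 0.0075 0.002
0.029 -0.0044 0.0088 0.0022
```

Collar lift is about 1.0 mm and the spare's top sits 14 mm above the lower weight. I'll retreat straight up.

servo_tool(series=[[[0, 0, -0.02, 0, 0, 0], [0, 0, -0.06, 0, 0, 0], [0, 0, -0.15, 0, 0, 0], [0, 0, -0.3, 0, 0, 0], [0, 0, -0.5, 0, 0, 0], [0, 0, -0.6, 0, 0, 0], [0, 0, -0.6, 0, 0, 0], [0, 0, -0.6, 0, 0, 0], [0, 0, -0.6, 0, 0, 0]]])

```text
time: 17.25
tcp_pos: [0.5429, -0.1232, 0.218]
ee_rot: [-3.141, 0.001, -0.315]
contact_force: [0.1, 0.4, 0.1]
grip_width: 0.0855
gripper_force: 0.0
```

```bash
python3 st.py w10
```

```text
17.25 [ 0.54294317 -0.12315007  0.21798795] [-3.14136105e+00  9.71025290e-04 -3.15356459e-01] [0.10122433 0.39339645 0.05071531] 0.08546883592134628
head 518 [ 0.5434 -0.1249] 0.01 z [0.1269 0.1285 0.1296] tool [0.0011 0.0016 0.0894]
collar 946 [ 0.5437 -0.1251] 0.0179 z [0.1016 0.1096 0.1108] tool [0.0014 0.0017 0.1084]
lower 427 [ 0.5562 -0.1303] 0.0303 z [0.0863 0.0878 0.0931] tool [0.0149 0.0027 0.1302]
foot 7512 [ 0.5437 -0.1249] 0.0601 z [0.0725 0.0736 0.0748] tool [0.0014 0.0015 0.1444]
spare top z None
```

View pics/w10.png

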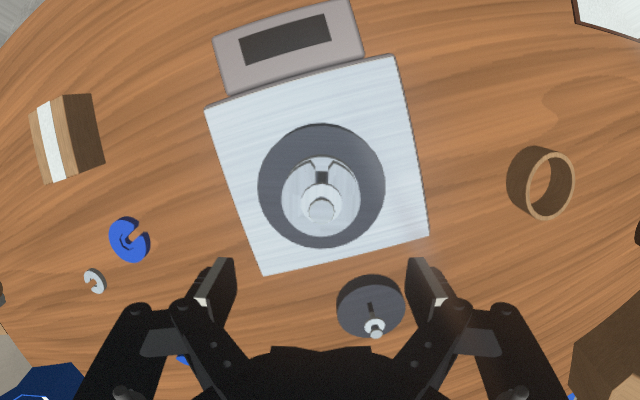

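The spare lies on the lower weight at (320,195) with its slot facing away from the robot at (321,175). The collar is seated at (321,205) and the gripper is clear.

```bash
python3 -c "
from cell import bot
print(bot.hand_in())"
```

```text
the job is handed in; nothing more can be done
None
```

The large weight is on the holder, flat on the lower weight with its slot opposite and the collar about 1 mm up (sunk in the recess); it is released, the gripper is clear, and the job was handed in at about 17 s (no verdict was returned).

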